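# Open the toy combination padlock and present it

### The job

Turn the dial of the orange toy padlock clockwise, click by click, until its red pointer end clicks home at the red dot beside the shackle; then, with the lock still sitting in its latch, pull the blue tab to slide the shackle fully open and free of the hook. Then take the open lock out of the latch and present it: finish while still holding it in the gripper, level, still and open, with the lock's body over the middle of the green round mat and 10 to 25 cm above the table. Do not shift or knock over the other toys.

Things in the scene. Friction and masses are not known exactly. Their poses are not given: they have to be found in the camera images.
- lock_center (a point): Centre of the padlock's orange body, a loose block 64 (x) x 56 (y) x 32 (z) mm lying in the latch; 0.3 kg with dial and shackle. x points towards the shackle, z up through the dial face. Underside 16 mm below, top 16 mm above. 1.5 to 2 mm play in the latch; lifts straight up once open. Grip its long sides (y = +/-28 mm) at mid-length from above, fingers either side of the dial.
- dial_bar (a point): Centre of the dial's upright grip bar, directly above lock_center: 42 mm long, 12 mm wide, 24 mm tall, white with one end red, on a black round dial plate (49 mm diameter; its top is 12 mm below this point and 21.5 mm above lock_center). x points along the bar to the red end; z is up, the dial's axis.
- dial (a joint): Dial angle, rad, counter-clockwise from above. 0 = red end at the red dot, along the lock's x axis: only there (within 0.13) is the shackle free. Clockwise reduces it; stop at -0.2. Click notches every 0.524 rad (30 degrees, counted from 0), into which it drops with about 0.05 N m and stays when let go. Starts 2 to 4 notches above 0.
- tab (a point): Centre of the blue upright pull tab on the steel shackle's end: 22 mm long (x, the pull direction), 14 mm wide (y), 36 mm tall; free all round, its underside 24 mm above the table. Axes as the lock's; closed, it lies 96 mm ahead of and 12 mm above lock_center.
- shackle (a joint): How far the shackle is pulled out along the lock's x axis, m: 0 closed, 0.025 fully open (stop). Slides with about 2 N of friction and stays where left; blocked after about 1.5 mm unless the dial is at 0. While closed its bow is caught under the latch's hook, which it clears after about 10 mm.
- latch_seat (a point): Middle of the fixed wooden latch's seat, 14 mm above the table, under the lock; x as the lock's. Base 102 x 84 mm. Low cheeks (8 mm tall) at the lock's corners, 12 mm stop behind it, and ahead a 22 mm steel bracket that takes the pull, with a hook 30 mm tall inside the shackle, its lip ending 72 mm ahead of this point.
- mat_middle (a point): Middle of the top of the green round mat with a white centre, 120 mm diameter, 3 mm thick, fixed flat on the table.
- cup: Purple cup, 72 mm diameter at the rim, 75 mm tall; origin at the centre of its underside. Leave alone.
- jar: Clear glass jar with closed steel lid, 76 mm diameter, 103 mm tall; origin under its centre. Leave alone.
- bus: Blue toy bus, 130 mm long (y), 54 mm wide, 62 mm tall; origin under its centre. Leave alone.
- arch: Red wooden arch, 120 mm wide (y), 40 mm thick, 90 mm tall; origin under its centre. Leave alone.
- stacker: Yellow round stacking toy, 84 mm diameter, 90 mm tall; origin under its centre. Leave alone.

How it is judged:
On the way, in this order (a step that is already met when the one before it is completed fails the run):
1. the dial clicks home at the red dot, the lock still shut in its latch (value of joint dial between -0.13 and 0.13 rad and value of joint shackle below 0.006 m and distance between lock_center and latch_seat below 0.022 m), for 0.2 s.
2. the shackle is pulled fully open while the lock's body still sits in the latch (value of joint shackle above 0.021 m and distance between lock_center and latch_seat below 0.022 m), for 0.2 s.
At the end, for the whole second after the job is handed in: The lock is held in the gripper (finger contact over 1 N), its centre within 40 mm of the mat's middle seen from above and 100 to 260 mm above the table, level within 0.3 rad, slower than 0.03 m/s, the shackle still at least 19 mm open (horizontal distance between lock_center and mat_middle below 0.04 m and height (world z) of lock_center between 0.1 and 0.26 m and angle between lock_center's own z axis and vertical below 0.3 rad and value of joint shackle above 0.019 m and linear speed of lock below 0.03 m/s and contact force between lock and the fingers above 1 N); the arm keeps its last pose, push and grip.
It fails at once if the cup is shifted more than 30 mm or tipped (distance of cup from where it was at the start of the episode above 0.03 m or angle between cup's own z axis and vertical above 0.4 rad).
It fails at once if the jar is shifted more than 30 mm or tipped (distance of jar from where it was at the start of the episode above 0.03 m or angle between jar's own z axis and vertical above 0.4 rad).
It fails at once if the bus is shifted more than 30 mm or tipped (distance of bus from where it was at the start of the episode above 0.03 m or angle between bus's own z axis and vertical above 0.4 rad).
It fails at once if the arch is shifted more than 30 mm or tipped (distance of arch from where it was at the start of the episode above 0.03 m or angle between arch's own z axis and vertical above 0.4 rad).
It fails at once if the stacker is shifted more than 30 mm or tipped (distance of stacker from where it was at the start of the episode above 0.03 m or angle between stacker's own z axis and vertical above 0.4 rad).
It also fails if it takes over 72 s, if anything falls off the work surface, if the arm or the gripper's body presses on something with over 40 N, if the wrist force passes 120 N, or if a joint passes its speed limit or range.

### The arm

A 7-joint arm with a two-finger parallel gripper is mounted at the origin on the work surface. World frame = base frame: x ahead of the robot, y to its left, z up, the work surface at z = 0. Lengths are in m, angles in rad, forces in N, time in s.
With the tool pointing down it reaches from about 0.4 to 0.9 m from the base axis. Payload 5.6 kg.
Tool frame: the origin (TCP) lies at the very end of the fingers, on their centre line; the grasp point (between the pads) lies manip.hold_point_z behind it (manip.hold_point_z is the distance from the TCP to the grasp point, in m); z points along the fingers, y is the line along which they close (so a half turn about z gives the same grasp; the last joint's range is limited). The gripper opens to 92 mm and grips with 3 to 60 N. Pads are 20 mm wide; open, the fingers measure 128 mm over their backs; the gripper's body (75 mm by 189 mm) begins 69 mm behind the grasp point.
Start: joints at [1.295, 0.468, -0.012, 1.603, 0.006, 1.071, -0.056], TCP at [0.15, -0.632, 0.215] pointing down, gripper open.
Joint ranges: [-2.53, 2.53], [-0.31, 2.02], [-1.57, 1.55], [0.28, 2.44], [-1.29, 4.43], [0.15, 1.84], [-2.92, 2.92]. Speed limits (rad/s): [2.57, 2.57, 3.14, 3.14, 3.14, 3.14, 3.14].

### API

Orientations are given as a unit quaternion [x, y, z, w].
In Python, from cell import telemetry, get_image, camera_model, order, finder, manip gives the robot as it stands.
- The arm moves only by the shell command python3 -m pendant 'ROWS' [FORCE]. ROWS is JSON, a list of rows, each an object of numbers: "ax", "ay", "az": the turn, a rotation vector about the tool's x, y, z as a fraction of full scale; "dx", "dy", "dz": the shift along the tool's x, y, z as a fraction of full scale; "claw": the opening, from -1 (shut) to 1 (fully open). In form: [{"ax": .., "ay": .., "az": .., "dx": .., "dy": .., "dz": .., "claw": ..}, ...]. A call has 1 to 8 rows; each row is the pose to reach, as a shift and turn from the pose commanded when the call began, along the tool's axes at that moment; what a row does not reach only later rows make up. Full scale, the value 1, is 0.3 m for a shift and 30 degrees for a turn. A row lasts 1/10 s, in which the tool goes at most 50 mm and 8.59 degrees, less where a joint would pass 70% of its speed; a pose out of reach is approached as far as the arm can. A call with a number of a shift or a turn outside -1 to 1 is refused whole. A call with a gripper value outside its range is refused whole. The fingers move at their own pace and stop on an object; FORCE is the grip in N (left out, the last holds). Time passes only in rows, so rows that repeat a pose let the fingers close. It gives the time, the measured TCP pose, the force, the opening and the grip force at its end, in the units of the state.
- telemetry.sense(): the state, without advancing time (a new reading comes with each control period).
- get_image(name): name is "side" or "top" or "wrist"; returns the picture (400x640x3 uint8, blue, green, red); there is no depth.
- camera_model(name): a dict with "K" (3x3 intrinsics, pixels), "dist_coeffs" ([k1, k2, p1, p2, k3] as OpenCV has them; the pictures are not rectified), "camera_from_world" (4x4, takes a point from world to camera coordinates). Camera axes: x right, y up, looking along -z (the intrinsics and any distortion apply to the point x, -y, -z); pixel columns grow to the right and rows downward; lengths in m; the calibration is good to about 2 mm. A picture is of the moment at which its call begins: read the wrist's pose just before it. camera_model takes no time and is no camera call; for the wrist camera it gives the pose at the moment of the call.
- order.close_job(): hands the job in; it is judged then, once.
Trained networks look in the newest picture that a camera, given by its name, has taken for a name from the list of things; names that differ only in an ending like _2 or _b are one class to them, and where a whole thing is asked for, a point or a joint stands for the part that bears it (a point fixed in the world has none). Each returns a list of dicts, best first, with "p" (0 to 1); they miss things now and then, are a little off and sometimes report something else, mostly with a low value. They report only what shows in the picture. A call takes as long as a camera call.
- finder.boxes_of(camera, target): "position" ([column, row] in pixels, amid what is visible of it).
- finder.masks_of(camera, target): "mask" (400x640 bool, what is visible of it) and "position" ([column, row] in pixels, amid what is visible of it).
- finder.mark_of(camera, target): "position" ([column, row] in pixels: a listed point, or the origin of a listed thing).
The state is a dict: "time_s": time; "joint_pos": joint angles; "joint_vel": joint speeds; "effort": joint torques, N m; "tool_pos": TCP position; "eef_rot": TCP orientation; "force": force on the tool from outside, world axes, zero at the start; "ft_torque": the same for the moment, N m; "opening": opening from 0.0 (shut) to 1.0 (fully open); "grasp_force": force on a finger pad.
Only numpy, scipy, OpenCV 4.12 (cv2) and the standard library are available. Lean on these libraries where they do the work, as an engineer would, in place of code of your own. Each camera call takes 0.05 s, during which the arm holds its last target. There are 200 camera calls.

## Working session

There is one attempt and no reset: what is moved stays moved. The work goes in short steps, Python scripts to look and compute and a shell command to move; the robot and the scene stay as the last step left them, time stands still between calls to the robot, and variables do not carry over. Pictures are saved under pics/ and viewed, at most 10 in all, crops included, and the job is handed in when it is done.

```bash
mkdir -p pics; ls; cat > h.py <<'E'
import numpy as np, cv2
from cell import telemetry, get_image, camera_model, order, finder, manip
from scipy.spatial.transform import Rotation as R
def proj(cm,P):
    P=np.atleast_2d(P); T=np.array(cm["camera_from_world"]); c=P@T[:3,:3].T+T[:3,3]
    c=c*[1,-1,-1]
    return cv2.projectPoints(c.reshape(-1,1,3),np.zeros(3),np.zeros(3),np.array(cm["K"]),np.array(cm["dist_coeffs"]))[0].reshape(-1,2)
def ray(cm,px):
    u=cv2.undistortPoints(np.array([[px]],float),np.array(cm["K"]),np.array(cm["dist_coeffs"]))[0,0]
    T=np.array(cm["camera_from_world"]); d=T[:3,:3].T@np.array([u[0],-u[1],-1]); o=-T[:3,:3].T@T[:3,3]
    return o,d/np.linalg.norm(d)
def onz(cm,px,z):
    o,d=ray(cm,px); return o+d*(z-o[2])/d[2]
def tri(rs):
    A=sum(np.eye(3)-np.outer(d,d) for o,d in rs); b=sum((np.eye(3)-np.outer(d,d))@o for o,d in rs)
    return np.linalg.solve(A,b)
E
python3 - <<'E'
from h import *
np.set_printoptions(precision=4,suppress=True)
s=telemetry.sense(); print(s["tool_pos"],s["eef_rot"],s["opening"],manip.hold_point_z)
rs={}
for c in("top","side"):
    im=get_image(c); cv2.imwrite(f"pics/{c}0.png",im); cm=camera_model(c)
    print(c, -np.array(cm["camera_from_world"])[:3,:3].T@np.array(cm["camera_from_world"])[:3,3])
    for t in("lock_center","dial_bar","tab","latch_seat","mat_middle","cup","jar","bus","arch","stacker"):
        r=finder.mark_of(c,t)
        if r:
            rs.setdefault(t,[]).append(ray(cm,r[0]["position"])); z={"lock_center":.03,"dial_bar":.0635,"tab":.042,"latch_seat":.014,"mat_middle":.003}.get(t,0)
            print(t,r[0]["p"],np.array(r[0]["position"]),onz(cm,r[0]["position"],z))
for t in rs:
    if len(rs[t])>1: print("tri",t,tri(rs[t]))
E
```

```text
pics
[ 0.1497 -0.6319  0.2137] [ 0.9932  0.1161 -0.0002 -0.0008] 0.997882214560982 0.0187
top [0.5252 0.0365 1.1177]
lock_center 0.74 [336.3 254.5] [0.5027 0.0018 0.03  ]
dial_bar 0.55 [336.4 250.8] [0.513  0.0027 0.0635]
tab 0.57 [344.2 218.2] [ 0.6002 -0.0178  0.042 ]
latch_seat 0.72 [332.9 256.2] [0.4976 0.0105 0.014 ]
mat_middle 0.76 [436.5 250.2] [ 0.5174 -0.2782  0.003 ]
cup 0.82 [229.2 248.2] [0.5141 0.2988 0.    ]
jar 0.82 [245.4 167.1] [0.7436 0.2617 0.    ]
bus 0.74 [435.5 182.4] [ 0.7088 -0.2784  0.    ]
arch 0.65 [342.6 153.3] [ 0.7877 -0.0134  0.    ]
stacker 0.64 [196.  186.8] [0.6851 0.4007 0.    ]
side [ 0.3762 -0.6446  0.7624]
lock_center 0.84 [269.2 230. ] [0.5008 0.0143 0.03  ]
dial_bar 0.49 [269.5 222. ] [0.5025 0.0102 0.0635]
tab 0.64 [307.8 223.8] [ 0.5984 -0.0063  0.042 ]
latch_seat 0.74 [271.7 235.4] [0.505  0.0084 0.014 ]
mat_middle 0.73 [314.4 332.1] [ 0.5228 -0.2766  0.003 ]
cup 0.65 [247.9 169.1] [0.5063 0.3146 0.    ]
jar 0.9 [326.3 162. ] [0.7562 0.2729 0.    ]
bus 0.86 [394.8 307.9] [ 0.7153 -0.2782  0.    ]
arch 0.85 [370.1 219.6] [ 0.7804 -0.0078  0.    ]
stacker 0.72 [293.2 144.8] [0.6818 0.3979 0.    ]
tri lock_center [0.5008 0.0026 0.0425]
tri dial_bar [0.5073 0.004  0.0688]
tri tab [ 0.5972 -0.0166  0.0532]
tri latch_seat [0.5013 0.0097 0.0136]
tri mat_middle [ 0.5197 -0.2778  0.0067]
tri cup [0.5091 0.2967 0.0132]
tri jar [0.7453 0.258  0.0129]
tri bus [ 0.7111 -0.2788  0.0027]
tri arch [ 0.7826 -0.0118  0.0043]
tri stacker [ 0.6843  0.402  -0.0031]
```

```bash
python3 -c "
import cv2,numpy as np
a=cv2.imread('pics/top0.png');b=cv2.imread('pics/side0.png')
cv2.imwrite('pics/both.png',cv2.resize(np.vstack([a,b]),(480,600)))"
```

```text
(no output)
```

View pics/top0.png

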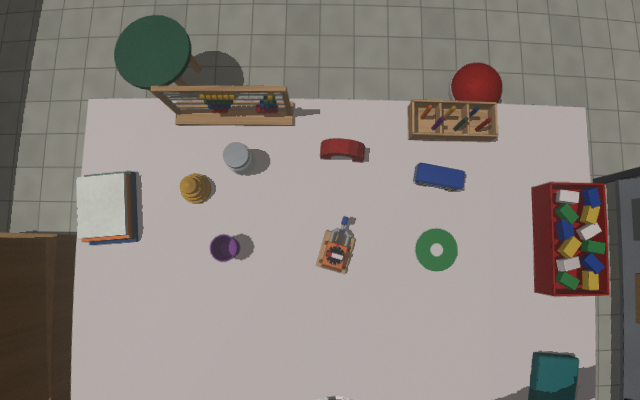

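The top view shows the padlock in its latch at about (336,252), with the tab at (345,219). The mat is at (436,250), and the other toys are well clear. I'm moving over the lock for a closer look.

```bash
python3 -m pendant '[{"dx":0.8,"dy":-0.9,"dz":-0.25,"az":-1,"claw":1},{"dx":0.8,"dy":-0.9,"dz":-0.25,"az":-1,"claw":1},{"dx":0.8,"dy":-0.9,"dz":-0.25,"az":-1,"claw":1},{"dx":0.8,"dy":-0.9,"dz":-0.25,"az":-1,"claw":1},{"dx":0.8,"dy":-0.9,"dz":-0.25,"az":-1,"claw":1},{"dx":0.8,"dy":-0.9,"dz":-0.25,"az":-1,"claw":1},{"dx":0.8,"dy":-0.9,"dz":-0.25,"az":-1,"claw":1},{"dx":0.8,"dy":-0.9,"dz":-0.25,"az":-1,"claw":1}]'
cat > w.py <<'E'
# world goal x y z (TCP), yaw of tool x -> row values from current pose
import sys
from h import *
np.set_printoptions(precision=4,suppress=True)
s=telemetry.sense(); g=np.array(list(map(float,sys.argv[1:4]))); Rm=R.from_quat(s["eef_rot"])
print("t",s["time_s"],"tcp",s["tool_pos"],"yaw",np.arctan2(*Rm.as_matrix()[1::-1,0]),"j7",s["joint_pos"][6],"f",s["force"],s["ft_torque"],"op",s["opening"],s["grasp_force"])
d=Rm.inv().apply(g-s["tool_pos"])/0.3
y=float(sys.argv[4]); G=R.from_matrix(np.array([[np.cos(y),np.sin(y),0],[np.sin(y),-np.cos(y),0],[0,0,-1]]))
print("d",d,"a",np.degrees((Rm.inv()*G).as_rotvec())/30)
E
python3 w.py .48 0 .29 1.3
python3 - <<'E'
from h import *
cm=camera_model("wrist");T=np.array(cm["camera_from_world"]);s=telemetry.sense();Rm=R.from_quat(s["eef_rot"])
print(Rm.inv().apply(-T[:3,:3].T@T[:3,3]-s["tool_pos"]),Rm.inv().apply(-T[2,:3]),cm["K"])
E
```

```text
t 1.1 tcp [ 0.1499 -0.6325  0.2146] yaw 0.23270439896838382 j7 -0.05630860576775386 f [ 0.4168  0.7216 -0.1472] [-0.0249 -0.0244  0.0224] op 1.0005797671282404 0.0
d [ 1.5568 -1.7977 -0.2515] a [ 0.0001  0.0001 -2.0384]
[ 0.07772456  0.00048766 -0.16963041] [-2.68871035e-01 -2.57128965e-04  9.63176152e-01] [[297.91829145   0.         322.28055222]
 [  0.         297.91829145 196.48941984]
 [  0.           0.           1.        ]]invalid input at $[0]: expected keys ax, ay, az, dx, dy, dz, claw
```

```bash
python3 -m pendant '[{"ax":0,"ay":0,"dx":0.8,"dy":-0.9,"dz":-0.25,"az":-1,"claw":1},{"ax":0,"ay":0,"dx":0.8,"dy":-0.9,"dz":-0.25,"az":-1,"claw":1},{"ax":0,"ay":0,"dx":0.8,"dy":-0.9,"dz":-0.25,"az":-1,"claw":1},{"ax":0,"ay":0,"dx":0.8,"dy":-0.9,"dz":-0.25,"az":-1,"claw":1},{"ax":0,"ay":0,"dx":0.8,"dy":-0.9,"dz":-0.25,"az":-1,"claw":1},{"ax":0,"ay":0,"dx":0.8,"dy":-0.9,"dz":-0.25,"az":-1,"claw":1},{"ax":0,"ay":0,"dx":0.8,"dy":-0.9,"dz":-0.25,"az":-1,"claw":1},{"ax":0,"ay":0,"dx":0.8,"dy":-0.9,"dz":-0.25,"az":-1,"claw":1}]'
python3 w.py .50 0 .29 1.3
```

```text
time_s: 1.9
tool_pos: [0.3237, -0.3105, 0.291]
eef_rot: [0.928, 0.372, 0.001, 0.001]
force: [-0.4, 0.4, 0.0]
opening: 1.002
grasp_force: 0.0
t 1.9 tcp [ 0.3237 -0.3105  0.291 ] yaw 0.7623657338035079 j7 -0.1375674016205501 f [-0.402   0.4124  0.0105] [-0.1166 -0.0704 -0.04  ] op 1.002150351476374 0.0
d [ 1.1397 -0.3426  0.0033] a [ 0.0045  0.0003 -1.0268]
```

```bash
python3 -m pendant '[{"ax":0,"ay":0,"dx":1,"dy":-0.34,"dz":0,"az":-1,"claw":1},{"ax":0,"ay":0,"dx":1,"dy":-0.34,"dz":0,"az":-1,"claw":1},{"ax":0,"ay":0,"dx":1,"dy":-0.34,"dz":0,"az":-1,"claw":1},{"ax":0,"ay":0,"dx":1,"dy":-0.34,"dz":0,"az":-1,"claw":1},{"ax":0,"ay":0,"dx":1,"dy":-0.34,"dz":0,"az":-1,"claw":1},{"ax":0,"ay":0,"dx":1,"dy":-0.34,"dz":0,"az":-1,"claw":1},{"ax":0,"ay":0,"dx":1,"dy":-0.34,"dz":0,"az":-1,"claw":1},{"ax":0,"ay":0,"dx":1,"dy":-0.34,"dz":0,"az":-1,"claw":1}]' >/dev/null
python3 w.py .505 0.005 .15 1.3
python3 - <<'E'
from h import *
np.set_printoptions(precision=4,suppress=True)
im=get_image("wrist");cv2.imwrite("pics/w0.png",im);cm=camera_model("wrist")
for t,z in(("lock_center",.03),("dial_bar",.0635),("tab",.042),("latch_seat",.014)):
    for r in finder.mark_of("wrist",t)[:2]: print(t,r["p"],r["position"],onz(cm,r["position"],z))
E
```

```text
t 2.7 tcp [ 0.4702 -0.0313  0.2898] yaw 1.2856292195927934 j7 -0.37459444333969405 f [ 0.708  -0.1744  0.1591] [-0.0889  0.0176  0.0455] op 0.9997440882341548 0.0
d [0.1482 0.077  0.4661] a [ 0.0007 -0.0024 -0.0274]
lock_center 0.95 [335.7, 134.4] [0.503  0.0063 0.03  ]
dial_bar 0.91 [335.8, 138.1] [0.5011 0.0043 0.0635]
tab 0.74 [405.8, 133.4] [ 0.5952 -0.0188  0.042 ]
tab 0.44 [337.8, 137.9] [0.5043 0.0018 0.042 ]
```

View pics/w0.png

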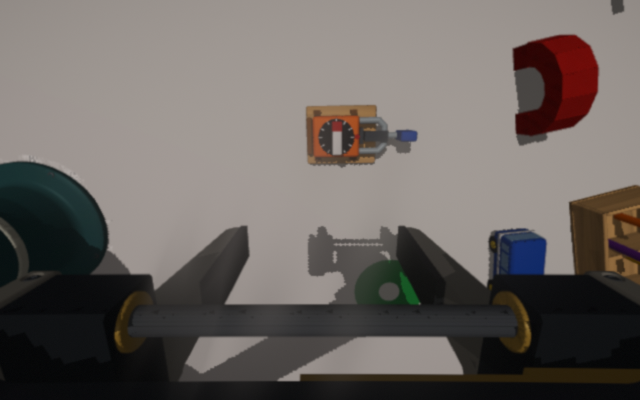

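The wrist view shows the lock at (336,137) with the bar's red end pointing up, about 90° (3 notches) from the shackle direction. The tab is at (406,134). I'm moving closer.

```bash
python3 -m pendant '[{"ax":0,"ay":0,"dx":0.145,"dy":0.067,"dz":0.43,"az":-0.04,"claw":0.2},{"ax":0,"ay":0,"dx":0.145,"dy":0.067,"dz":0.43,"az":-0.04,"claw":0.2},{"ax":0,"ay":0,"dx":0.145,"dy":0.067,"dz":0.43,"az":-0.04,"claw":0.2},{"ax":0,"ay":0,"dx":0.145,"dy":0.067,"dz":0.43,"az":-0.04,"claw":0.2},{"ax":0,"ay":0,"dx":0.145,"dy":0.067,"dz":0.43,"az":-0.04,"claw":0.2}]' >/dev/null
python3 - <<'E'
from h import *
np.set_printoptions(precision=4,suppress=True)
im=get_image("wrist");cv2.imwrite("pics/w1.png",im);cm=camera_model("wrist")
for t,z in(("lock_center",.03),("dial_bar",.0635),("tab",.042),("latch_seat",.014)):
    for r in finder.mark_of("wrist",t)[:1]: print(t,r["p"],r["position"],onz(cm,r["position"],z))
E
python3 w.py .502 0.005 .065 1.3
```

```text
lock_center 0.84 [318.6, 180.9] [0.5025 0.0097 0.03  ]
dial_bar 0.57 [319.8, 190.9] [0.5034 0.0073 0.0635]
tab 0.97 [415.2, 183.5] [ 0.5953 -0.0161  0.042 ]
latch_seat 0.6 [418.0, 185.2] [ 0.6049 -0.0275  0.014 ]
t 3.7 tcp [0.502  0.0007 0.1624] yaw 1.299504485861657 j7 -0.5897380309256067 f [-0.1843  0.0127  0.2832] [-0.0368 -0.1208  0.0426] op 0.5988288212397234 0.0
d [ 0.0138 -0.005   0.3246] a [ 0.0066  0.0005 -0.0009]
```

View pics/w1.png

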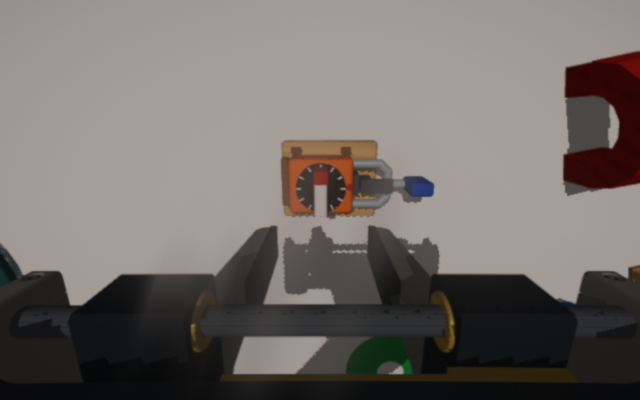

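The view now shows the bar vertical at (320,192), red end up, with the tab at (418,186). The bar lines up with the tool's x axis, so I'll lower and grip it.

```bash
python3 -m pendant '[{"ax":0,"ay":0,"dx":0.021,"dy":-0.004,"dz":0.25,"az":-0.01,"claw":0},{"ax":0,"ay":0,"dx":0.021,"dy":-0.004,"dz":0.25,"az":-0.01,"claw":0},{"ax":0,"ay":0,"dx":0.021,"dy":-0.004,"dz":0.3,"az":-0.01,"claw":0},{"ax":0,"ay":0,"dx":0.021,"dy":-0.004,"dz":0.355,"az":-0.01,"claw":0},{"ax":0,"ay":0,"dx":0.021,"dy":-0.004,"dz":0.355,"az":-0.01,"claw":0}]' 20
python3 -m pendant '[{"ax":0,"ay":0,"dx":0,"dy":0,"dz":0,"az":0,"claw":-0.4},{"ax":0,"ay":0,"dx":0,"dy":0,"dz":0,"az":0,"claw":-0.8},{"ax":0,"ay":0,"dx":0,"dy":0,"dz":0,"az":0,"claw":-1},{"ax":0,"ay":0,"dx":0,"dy":0,"dz":0,"az":0,"claw":-1},{"ax":0,"ay":0,"dx":0,"dy":0,"dz":0,"az":0,"claw":-1},{"ax":0,"ay":0,"dx":0,"dy":0,"dz":0,"az":0,"claw":-1},{"ax":0,"ay":0,"dx":0,"dy":0,"dz":0,"az":0,"claw":-1}]' 20
python3 w.py .503 0.007 .055 1.3
```

```text
time_s: 4.2
tool_pos: [0.5011, 0.0076, 0.0534]
eef_rot: [0.794, 0.607, -0.001, -0.0]
force: [-0.3, -0.1, -0.0]
opening: 0.502
grasp_force: 0.0
time_s: 4.9
tool_pos: [0.5017, 0.0079, 0.0545]
eef_rot: [0.794, 0.608, -0.0, 0.0]
force: [-1.0, 0.2, 6.0]
opening: 0.127
grasp_force: 20.0
t 4.9 tcp [0.5017 0.0079 0.0545] yaw 1.3061052907629642 j7 -0.7279288680650464 f [-1.0194  0.1855  6.0208] [-0.1303  0.4086 -0.0464] op 0.1269224431586252 20.00091791152954
d [-0.0018  0.0048 -0.0015] a [0.0006 0.0008 0.0117]
```

```bash
python3 -m pendant '[{"ax":0,"ay":0,"dx":0,"dy":0,"dz":-0.004,"az":0.25,"claw":-1},{"ax":0,"ay":0,"dx":0,"dy":0,"dz":-0.004,"az":0.5,"claw":-1},{"ax":0,"ay":0,"dx":0,"dy":0,"dz":-0.004,"az":0.75,"claw":-1},{"ax":0,"ay":0,"dx":0,"dy":0,"dz":-0.004,"az":1,"claw":-1},{"ax":0,"ay":0,"dx":0,"dy":0,"dz":-0.004,"az":1,"claw":-1},{"ax":0,"ay":0,"dx":0,"dy":0,"dz":-0.004,"az":1,"claw":-1}]' 20
python3 w.py .503 0.007 .055 -.267
```

```text
time_s: 5.5
tool_pos: [0.5012, 0.008, 0.0549]
eef_rot: [0.924, 0.383, -0.0, -0.0]
force: [0.9, -0.5, -3.4]
opening: 0.131
grasp_force: 20.0
t 5.5 tcp [0.5012 0.008  0.0549] yaw 0.7859556828296267 j7 -1.1575078602917641 f [ 0.8576 -0.4648 -3.4471] [-0.0431 -0.0136 -0.0107] op 0.13105782414743744 19.995997846126556
d [ 0.0019  0.0068 -0.0004] a [-0.0002  0.002   2.011 ]
```

```bash
for i in 1 ; do python3 -m pendant '[{"ax":0,"ay":0,"dx":0,"dy":0,"dz":0.002,"az":0.25,"claw":-1},{"ax":0,"ay":0,"dx":0,"dy":0,"dz":0.002,"az":0.5,"claw":-1},{"ax":0,"ay":0,"dx":0,"dy":0,"dz":0.002,"az":0.75,"claw":-1},{"ax":0,"ay":0,"dx":0,"dy":0,"dz":0.002,"az":1,"claw":-1},{"ax":0,"ay":0,"dx":0,"dy":0,"dz":0.002,"az":1,"claw":-1},{"ax":0,"ay":0,"dx":0,"dy":0,"dz":0.002,"az":1,"claw":-1}]' 20; done
python3 -m pendant '[{"ax":0,"ay":0,"dx":0,"dy":0,"dz":0,"az":0.25,"claw":-1},{"ax":0,"ay":0,"dx":0,"dy":0,"dz":0,"az":0.5,"claw":-1},{"ax":0,"ay":0,"dx":0,"dy":0,"dz":0,"az":0.75,"claw":-1},{"ax":0,"ay":0,"dx":0,"dy":0,"dz":0,"az":1,"claw":-1},{"ax":0,"ay":0,"dx":0,"dy":0,"dz":0,"az":1,"claw":-1},{"ax":0,"ay":0,"dx":0,"dy":0,"dz":0,"az":1,"claw":-1}]' 20
python3 w.py .503 0.007 .055 -.267
```

```text
time_s: 6.1
tool_pos: [0.5015, 0.0079, 0.0546]
eef_rot: [0.991, 0.131, -0.0, 0.0]
force: [-0.2, 0.7, -1.8]
opening: 0.128
grasp_force: 20.0
time_s: 6.7
tool_pos: [0.5016, 0.0081, 0.0546]
eef_rot: [0.992, -0.129, -0.0, 0.0]
force: [0.4, -1.6, -2.7]
opening: 0.131
grasp_force: 20.0
t 6.7 tcp [0.5016 0.0081 0.0546] yaw -0.2595184478989801 j7 -2.0211381178390355 f [ 0.3712 -1.5735 -2.7477] [-0.2275  0.0516  0.0191] op 0.13107378641374576 19.999484717845917
d [ 0.0055  0.0022 -0.0014] a [0.0001 0.0004 0.0143]
```

Now release, rise, and check from above.

```bash
python3 -m pendant '[{"ax":0,"ay":0,"dx":0,"dy":0,"dz":0,"az":0,"claw":-0.5},{"ax":0,"ay":0,"dx":0,"dy":0,"dz":0,"az":0,"claw":-0.2},{"ax":0,"ay":0,"dx":0,"dy":0,"dz":0,"az":0,"claw":-0.2},{"ax":0,"ay":0,"dx":0,"dy":0,"dz":-0.15,"az":0,"claw":-0.2},{"ax":0,"ay":0,"dx":0,"dy":0,"dz":-0.35,"az":0,"claw":-0.2},{"ax":0,"ay":0,"dx":0,"dy":0,"dz":-0.35,"az":0,"claw":-0.2},{"ax":0,"ay":0,"dx":0,"dy":0,"dz":-0.35,"az":0,"claw":-0.2}]'
python3 - <<'E'
from h import *
np.set_printoptions(precision=4,suppress=True)
im=get_image("wrist");cv2.imwrite("pics/w2.png",cv2.resize(im[40:280,160:480],(800,600),interpolation=cv2.INTER_CUBIC));cm=camera_model("wrist")
for t,z in(("lock_center",.03),("dial_bar",.0635),("tab",.042),("latch_seat",.014)):
    for r in finder.mark_of("wrist",t)[:1]: print(t,r["p"],r["position"],onz(cm,r["position"],z))
E
python3 w.py .5955 -0.0175 .03 -.267
```

```text
time_s: 7.4
tool_pos: [0.5032, 0.008, 0.1618]
eef_rot: [0.991, -0.132, 0.002, -0.0]
force: [-0.7, -0.0, -0.5]
opening: 0.4
grasp_force: 0.0
lock_center 0.89 [324.5, 192.3] [0.5001 0.0066 0.03  ]
dial_bar 0.71 [321.1, 199.1] [0.5032 0.0092 0.0635]
tab 0.91 [322.4, 93.4] [ 0.5938 -0.0165  0.042 ]
t 7.65 tcp [0.5004 0.0079 0.158 ] yaw -0.2644448914325306 j7 -1.9839220251608067 f [0.1117 0.3081 0.1421] [ 0.0197 -0.0347  0.057 ] op 0.3989236388490314 0.0
d [ 0.3294 -0.0015  0.4255] a [0.0019 0.0062 0.0049]
```

View pics/w2.png

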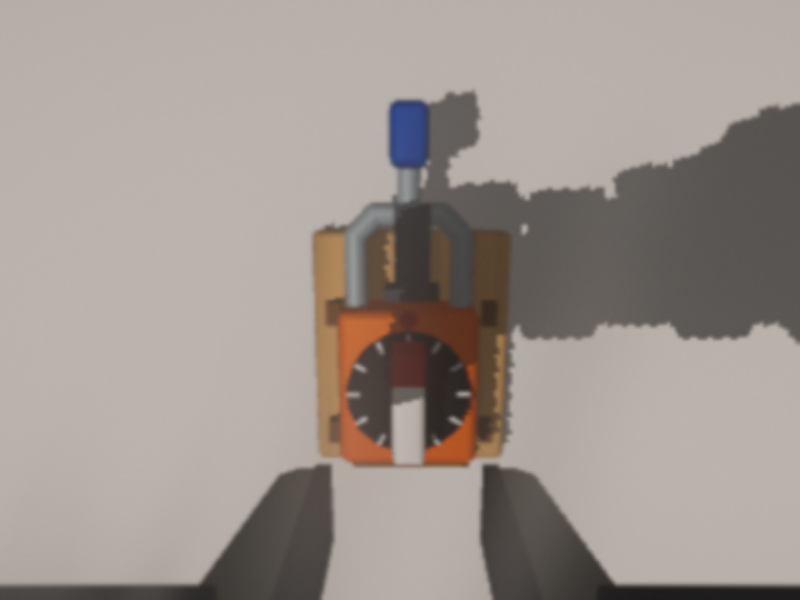

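The red end is at the red dot, crop pixel (408,320), and the tool lines up with the lock. Next I'll grip the tab, seen at (408,133).

```bash
python3 -m pendant '[{"ax":0,"ay":0,"dx":0.16,"dy":0,"dz":0,"az":0,"claw":-0.2},{"ax":0,"ay":0,"dx":0.327,"dy":-0.001,"dz":0.05,"az":0,"claw":-0.2},{"ax":0,"ay":0,"dx":0.327,"dy":-0.001,"dz":0.15,"az":0,"claw":-0.2},{"ax":0,"ay":0,"dx":0.327,"dy":-0.001,"dz":0.27,"az":0,"claw":-0.2},{"ax":0,"ay":0,"dx":0.327,"dy":-0.001,"dz":0.37,"az":0,"claw":-0.2},{"ax":0,"ay":0,"dx":0.327,"dy":-0.001,"dz":0.42,"az":0,"claw":-0.2},{"ax":0,"ay":0,"dx":0.327,"dy":-0.001,"dz":0.42,"az":0,"claw":-0.2}]'
python3 -m pendant '[{"ax":0,"ay":0,"dx":0,"dy":0,"dz":0,"az":0,"claw":-0.4},{"ax":0,"ay":0,"dx":0,"dy":0,"dz":0,"az":0,"claw":-0.7},{"ax":0,"ay":0,"dx":0,"dy":0,"dz":0,"az":0,"claw":-1},{"ax":0,"ay":0,"dx":0,"dy":0,"dz":0,"az":0,"claw":-1},{"ax":0,"ay":0,"dx":0,"dy":0,"dz":0,"az":0,"claw":-1},{"ax":0,"ay":0,"dx":0,"dy":0,"dz":0,"az":0,"claw":-1}]' 20
python3 w.py .5955 -0.0175 .03 -.267
```

```text
time_s: 8.35
tool_pos: [0.5941, -0.0173, 0.0306]
eef_rot: [0.991, -0.132, -0.003, 0.0]
force: [0.9, -0.8, -0.2]
opening: 0.403
grasp_force: 0.0
time_s: 8.95
tool_pos: [0.5976, -0.0176, 0.0348]
eef_rot: [0.991, -0.132, 0.001, -0.0]
force: [1.6, -1.4, 6.0]
opening: 0.152
grasp_force: 20.0
t 8.95 tcp [ 0.5976 -0.0176  0.0348] yaw -0.26474136277506266 j7 -1.9619522836161543 f [ 1.6437 -1.3702  6.0474] [-0.1237 -0.1262  0.0699] op 0.15196758427520524 20.001782476902008
d [-0.007   0.0015  0.0161] a [-0.0009 -0.005   0.0043]
```

```bash
python3 -m pendant '[{"ax":0,"ay":0,"dx":0.015,"dy":0,"dz":0,"az":0,"claw":-1},{"ax":0,"ay":0,"dx":0.03,"dy":0,"dz":0,"az":0,"claw":-1},{"ax":0,"ay":0,"dx":0.045,"dy":0,"dz":0,"az":0,"claw":-1},{"ax":0,"ay":0,"dx":0.06,"dy":0,"dz":0,"az":0,"claw":-1},{"ax":0,"ay":0,"dx":0.07,"dy":0,"dz":0,"az":0,"claw":-1},{"ax":0,"ay":0,"dx":0.08,"dy":0,"dz":0,"az":0,"claw":-1},{"ax":0,"ay":0,"dx":0.085,"dy":0,"dz":0,"az":0,"claw":-1},{"ax":0,"ay":0,"dx":0.085,"dy":0,"dz":0,"az":0,"claw":-1}]' 20
python3 w.py .503 0.007 .15 -.267
```

```text
time_s: 9.75
tool_pos: [0.6213, -0.0242, 0.0336]
eef_rot: [0.991, -0.132, 0.0, -0.0]
force: [-0.2, 0.7, 0.9]
opening: 0.149
grasp_force: 20.0
t 9.75 tcp [ 0.6213 -0.0242  0.0336] yaw -0.26490185185417053 j7 -1.9467595764240735 f [-0.2163  0.7082  0.8881] [0.143  0.2868 0.0298] op 0.149311529373942 19.9997279047966
d [-0.4077  0.0028 -0.3883] a [-0.0001 -0.0007  0.004 ]
```

```bash
python3 -m pendant '[{"ax":0,"ay":0,"dx":0.006,"dy":0,"dz":0,"az":0,"claw":-1},{"ax":0,"ay":0,"dx":0.011,"dy":0,"dz":0,"az":0,"claw":-1},{"ax":0,"ay":0,"dx":0.014,"dy":0,"dz":0,"az":0,"claw":-1},{"ax":0,"ay":0,"dx":0.014,"dy":0,"dz":0,"az":0,"claw":-1}]' 20
python3 w.py .503 0.007 .15 -.267
```

```text
time_s: 10.15
tool_pos: [0.6239, -0.025, 0.0332]
eef_rot: [0.991, -0.132, -0.001, 0.0]
force: [-4.3, 0.8, 2.3]
opening: 0.152
grasp_force: 20.0
t 10.15 tcp [ 0.6239 -0.025   0.0332] yaw -0.26467502526902953 j7 -1.9442893541681312 f [-4.2981  0.7998  2.2753] [ 0.4001  1.191  -0.0123] op 0.15158986027266785 19.99958574771881
d [-0.418   0.0026 -0.3884] a [0.001  0.0046 0.0044]
```

```bash
python3 -m pendant '[{"ax":0,"ay":0,"dx":0,"dy":0,"dz":0,"az":0,"claw":-0.6},{"ax":0,"ay":0,"dx":0,"dy":0,"dz":0,"az":0,"claw":-0.2},{"ax":0,"ay":0,"dx":0,"dy":0,"dz":0,"az":0,"claw":-0.2},{"ax":0,"ay":0,"dx":0,"dy":0,"dz":-0.16,"az":0,"claw":-0.2},{"ax":0,"ay":0,"dx":0,"dy":0,"dz":-0.32,"az":0,"claw":0.2},{"ax":0,"ay":0,"dx":-0.16,"dy":0,"dz":-0.4,"az":0,"claw":0.6},{"ax":0,"ay":0,"dx":-0.3,"dy":0,"dz":-0.4,"az":0,"claw":1},{"ax":0,"ay":0,"dx":-0.41,"dy":0,"dz":-0.4,"az":0,"claw":1}]'
python3 - <<'E'
from h import *
np.set_printoptions(precision=4,suppress=True)
im=get_image("wrist");cv2.imwrite("pics/w3.png",cv2.resize(im[40:280,160:480],(800,600),interpolation=cv2.INTER_CUBIC));cm=camera_model("wrist")
for t,z in(("lock_center",.03),("dial_bar",.0635),("tab",.042)):
    for r in finder.mark_of("wrist",t)[:1]: print(t,r["p"],r["position"],onz(cm,r["position"],z))
E
python3 w.py .503 0.007 .02 -.267
```

```text
time_s: 10.95
tool_pos: [0.5051, 0.0075, 0.155]
eef_rot: [0.991, -0.132, 0.001, -0.0]
force: [0.4, -0.2, -0.1]
opening: 0.721
grasp_force: 0.0
lock_center 0.88 [323.8, 195.0] [0.4965 0.0085 0.03  ]
dial_bar 0.97 [323.8, 202.5] [0.4987 0.0081 0.0635]
tab 0.84 [323.7, 59.9] [ 0.6171 -0.0234  0.042 ]
t 11.15 tcp [0.5071 0.0069 0.1545] yaw -0.26439875585573214 j7 -1.984663559448442 f [ 1.1742 -0.0937  0.5243] [ 0.1215 -0.001  -0.0014] op 0.8986671910301097 0.0
d [-0.0145  0.0034  0.4482] a [-0.0007 -0.0047  0.005 ]
```

View pics/w3.png

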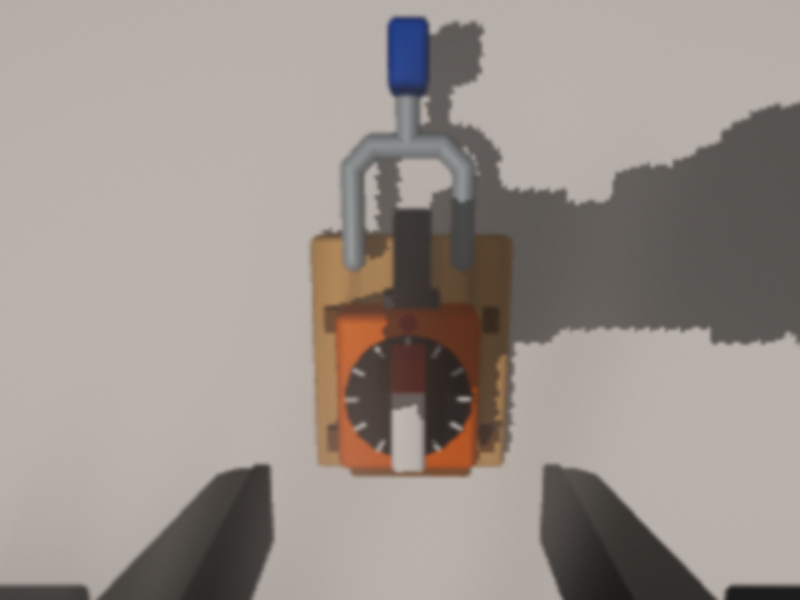

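The shackle is fully open: the bow at (408,145) is clear of the hook lip at (412,210), and the tab is about 25 mm further out. I'll grip the body now.

```bash
python3 -m pendant '[{"ax":0,"ay":0,"dx":-0.02,"dy":0.002,"dz":0.1,"az":0,"claw":1},{"ax":0,"ay":0,"dx":-0.02,"dy":0.002,"dz":0.22,"az":0,"claw":1},{"ax":0,"ay":0,"dx":-0.02,"dy":0.002,"dz":0.34,"az":0,"claw":1},{"ax":0,"ay":0,"dx":-0.02,"dy":0.002,"dz":0.41,"az":0,"claw":1},{"ax":0,"ay":0,"dx":-0.02,"dy":0.002,"dz":0.44,"az":0,"claw":1},{"ax":0,"ay":0,"dx":-0.02,"dy":0.002,"dz":0.44,"az":0,"claw":1}]'
python3 -m pendant '[{"ax":0,"ay":0,"dx":0,"dy":0,"dz":0,"az":0,"claw":0.5},{"ax":0,"ay":0,"dx":0,"dy":0,"dz":0,"az":0,"claw":0.2},{"ax":0,"ay":0,"dx":0,"dy":0,"dz":0,"az":0,"claw":0},{"ax":0,"ay":0,"dx":0,"dy":0,"dz":0,"az":0,"claw":-0.5},{"ax":0,"ay":0,"dx":0,"dy":0,"dz":0,"az":0,"claw":-1},{"ax":0,"ay":0,"dx":0,"dy":0,"dz":0,"az":0,"claw":-1},{"ax":0,"ay":0,"dx":0,"dy":0,"dz":0,"az":0,"claw":-1}]' 35
python3 w.py .503 0.007 .02 -.267
```

```text
time_s: 11.75
tool_pos: [0.5007, 0.0077, 0.0205]
eef_rot: [0.991, -0.132, -0.001, 0.0]
force: [-1.0, -0.1, 1.1]
opening: 1.0
grasp_force: 0.0
time_s: 12.45
tool_pos: [0.5008, 0.008, 0.0223]
eef_rot: [0.991, -0.132, 0.0, -0.0]
force: [-1.1, -0.3, 5.1]
opening: 0.607
grasp_force: 35.0
t 12.45 tcp [0.5008 0.008  0.0223] yaw -0.264729583632709 j7 -2.044148853831483 f [-1.1264 -0.329   5.105 ] [0.1085 0.2321 0.004 ] op 0.6069069029052303 35.00080168247223
d [0.0079 0.0013 0.0075] a [-0.0003 -0.0017  0.0043]
```

```bash
python3 -m pendant '[{"ax":0,"ay":0,"dx":0,"dy":0,"dz":-0.03,"az":0,"claw":-1},{"ax":0,"ay":0,"dx":0,"dy":0,"dz":-0.08,"az":0,"claw":-1},{"ax":0,"ay":0,"dx":0,"dy":0,"dz":-0.15,"az":0,"claw":-1},{"ax":0,"ay":0,"dx":0,"dy":0,"dz":-0.24,"az":0,"claw":-1},{"ax":0,"ay":0,"dx":0,"dy":0,"dz":-0.34,"az":0,"claw":-1},{"ax":0,"ay":0,"dx":0,"dy":0,"dz":-0.44,"az":0,"claw":-1},{"ax":0,"ay":0,"dx":0,"dy":0,"dz":-0.5,"az":0,"claw":-1},{"ax":0,"ay":0,"dx":0,"dy":0,"dz":-0.5,"az":0,"claw":-1}]'
python3 w.py .5197 -0.278 .17 -.267
```

```text
time_s: 13.25
tool_pos: [0.5017, 0.008, 0.174]
eef_rot: [0.991, -0.132, 0.002, -0.0]
force: [-0.0, 0.1, -3.3]
opening: 0.604
grasp_force: 35.0
t 13.25 tcp [0.5017 0.008  0.174 ] yaw -0.264793504830056 j7 -1.9818220996186895 f [-0.0084  0.1414 -3.2737] [0.0514 0.0344 0.0087] op 0.6044235992772524 34.99838948249817
d [0.3075 0.9045 0.0136] a [-0.0023 -0.0084  0.0042]
```

```bash
python3 -m pendant '[{"ax":0,"ay":0,"dx":0.03,"dy":0.09,"dz":0,"az":0,"claw":-1},{"ax":0,"ay":0,"dx":0.08,"dy":0.22,"dz":0,"az":0,"claw":-1},{"ax":0,"ay":0,"dx":0.13,"dy":0.37,"dz":0,"az":0,"claw":-1},{"ax":0,"ay":0,"dx":0.18,"dy":0.52,"dz":0,"az":0,"claw":-1},{"ax":0,"ay":0,"dx":0.23,"dy":0.67,"dz":0,"az":0,"claw":-1},{"ax":0,"ay":0,"dx":0.27,"dy":0.8,"dz":0,"az":0,"claw":-1},{"ax":0,"ay":0,"dx":0.3,"dy":0.88,"dz":0,"az":0,"claw":-1},{"ax":0,"ay":0,"dx":0.306,"dy":0.9,"dz":0,"az":0,"claw":-1}]'
python3 -m pendant '[{"ax":0,"ay":0,"dx":0,"dy":0,"dz":0,"az":0,"claw":-1},{"ax":0,"ay":0,"dx":0,"dy":0,"dz":0,"az":0,"claw":-1},{"ax":0,"ay":0,"dx":0,"dy":0,"dz":0,"az":0,"claw":-1},{"ax":0,"ay":0,"dx":0,"dy":0,"dz":0,"az":0,"claw":-1},{"ax":0,"ay":0,"dx":0,"dy":0,"dz":0,"az":0,"claw":-1},{"ax":0,"ay":0,"dx":0,"dy":0,"dz":0,"az":0,"claw":-1},{"ax":0,"ay":0,"dx":0,"dy":0,"dz":0,"az":0,"claw":-1},{"ax":0,"ay":0,"dx":0,"dy":0,"dz":0,"az":0,"claw":-1}]'
python3 w.py .5197 -0.278 .17 -.267
python3 - <<'E'
from h import *
a=get_image("side");b=get_image("wrist")
cv2.imwrite("pics/end.png",cv2.resize(np.vstack([a[120:400],b[:280]]),(640,560)))
E
```

```text
time_s: 14.05
tool_pos: [0.5163, -0.2805, 0.1695]
eef_rot: [0.991, -0.135, -0.002, 0.0]
force: [-0.2, -0.8, -3.7]
opening: 0.605
grasp_force: 35.0
time_s: 14.85
tool_pos: [0.5184, -0.2766, 0.1717]
eef_rot: [0.991, -0.132, 0.0, 0.0]
force: [0.1, -0.3, -3.7]
opening: 0.606
grasp_force: 35.0
t 14.85 tcp [ 0.5184 -0.2766  0.1717] yaw -0.26465204604018655 j7 -1.4265073616519375 f [ 0.1451 -0.2952 -3.69  ] [ 0.0779  0.0721 -0.0113] op 0.6057512038121116 34.99840199947357
d [0.0054 0.0034 0.0058] a [ 0.0002 -0.0002  0.0045]
```

View pics/end.png

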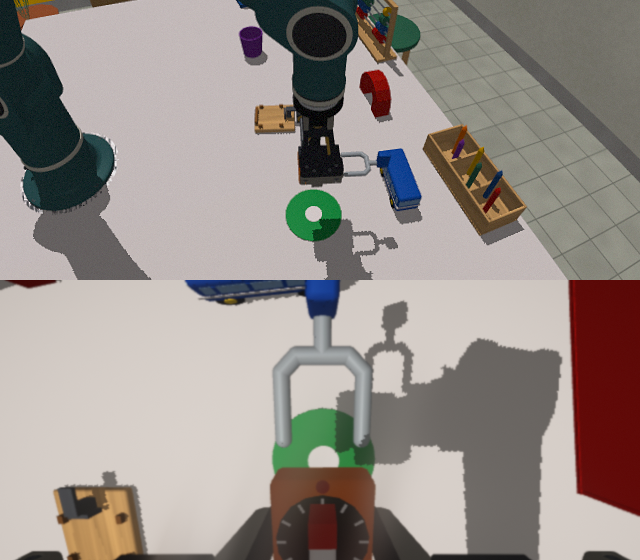

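The lock is held level and open over the mat, with the mat's white centre at (322,460) in the wrist view. The other toys haven't moved, so I'm handing in.

```bash
python3 -c "
from cell import order
print(order.close_job())"
```

```text
the job is handed in; nothing more can be done
None
```

I turned the dial to the red dot, pulled the shackle fully open in the latch, and handed in with the open lock held level over the mat, body centre about 18 cm up, at about 15 s of the 72 s allowed; no verdict came back.

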